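Assemble the six-well centrifuge rotor on its loading stand

ROBOT

A 6-joint arm with a two-finger parallel gripper is mounted at the origin on the work surface. World frame = base frame: x ahead of the robot, y to its left, z up, the work surface at z = 0. Lengths are in m, angles in rad, forces in N, time in s.
With the tool pointing down it reaches from about 0.275 to 0.75 m from the base axis. Payload 10.2 kg.
Tool frame: the origin (TCP) lies on the centre line of the jaws, within the pads' length; the fingertips stand 22 mm ahead of it and the grasp point (between the pads) lies 3 mm ahead of it (manip.finger_overhang is the distance from the TCP to the fingertips, in m); z points along the fingers, y is the line along which they close (so a half turn about z gives the same grasp; the last joint's range is limited). The gripper opens to 85 mm and grips with 20 to 120 N. Pads are 22 mm wide; open, the fingers measure 114 mm over their backs; the gripper's body (76 mm by 85 mm) begins 54 mm behind the grasp point. The pads swing forward as they close: fully open they stand 13 mm farther back than shut.
Start: joints at [-1.554, 0.313, 1.498, -0, 1.331, -0.223], TCP at [0.125, -0.51, 0.253] pointing down, gripper open.
Joint ranges: [-2.94, 2.94], [-0.97, 2.17], [0.19, 2.56], [-1.23, 4.37], [0.02, 3.11], [-2.88, 2.88]. Speed limits (rad/s): [2.39, 2.39, 3.01, 3.14, 3.14, 3.14].

INTERFACE

Orientations are given as a unit quaternion [w, x, y, z].
In Python, from rig import manip gives the robot as it stands.
- The arm moves only by the tool drive_tool, never from a script. Its arguments are lists of equal length, an entry for each row: "linear": the shift along the tool's x, y, z in m, a list of three; "rotation": the turn, a rotation vector about the tool's x, y, z in degrees, a list of three; "claw": the finger opening in m, from 0 to 0.0854. In form: {"linear": [[tx, ty, tz], ...], "rotation": [[rx, ry, rz], ...], "claw": [claw, ...]}. A call has 1 to 12 rows; each row is the pose to reach, as a shift and turn from the pose commanded when the call began, along the tool's axes at that moment; what a row does not reach only later rows make up. A row lasts 1/12 s, in which the tool goes at most 41.7 mm and 7.16 degrees, less where a joint would pass 70% of its speed; a pose out of reach is approached as far as the arm can. A call with a gripper value outside its range is refused whole. The fingers move at their own pace and stop on an object; "squeeze" is the grip in N (left out, the last holds). Time passes only in rows, so rows that repeat a pose let the fingers close. It gives the time, the measured TCP pose, the force, the opening and the grip force at its end, in the units of the state.
- manip.sense(): the state, without advancing time (a new reading comes with each control period).
- manip.read_camera(name): name is "scene" or "side" or "wrist"; returns a dict with "color" (420x560x3 uint8, blue, green, red), "depth" (420x560 float32, m along the optical axis (not along the pixel's ray), 0 where there is no reading), "fovy" (degrees; the focal length in pixels is half the picture's height over the tangent of half this angle, whatever the lens; pixels are square), "cx", "cy" (the principal point, pixels), "world_from_camera" (4x4, takes a point from camera to world coordinates). Camera axes: x right, y up, looking along -z (the intrinsics and any distortion apply to the point x, -y, -z); pixel columns grow to the right and rows downward; lengths in m; the calibration is good to about 2 mm. A picture is of the moment at which its call begins.
- manip.job_done(): hands the job in; it is judged then, once.
Trained networks look in a picture, given as the dict that the camera call returned (one of the last four; its "shot" number tells which), for a name from the list of things; names that differ only in an ending like _2 or _b are one class to them, and where a whole thing is asked for, a point or a joint stands for the part that bears it (a point fixed in the world has none). Each returns a list of dicts, best first, with "conf" (0 to 1); they miss things now and then, are a little off and sometimes report something else, mostly with a low value. They report only what shows in the picture. A call takes as long as a camera call. They do not tell look-alikes from the thing itself.
- manip.search_frame(picture, name): "box" ([left, top, right, bottom] as shares, 0 to 1, of the picture: columns of its width, rows of its height, round what is visible of it).
- manip.spot_point(picture, name): "centre" ([column, row] as shares, 0 to 1, of the picture: columns of its width, rows of its height: a listed point, or the origin of a listed thing).
The state is a dict: "time": time; "joint_positions": joint angles; "dq": joint speeds; "effort": joint torques, N m; "ee_pos": TCP position; "orientation": TCP orientation; "wrist_force": force on the tool from outside, world axes, zero at the start; "torque": the same for the moment, N m; "finger_gap": finger opening in m; "finger_force": force on a finger pad.
Only numpy, scipy, OpenCV 4.12 (cv2) and the standard library are available. Lean on these libraries where they do the work, as an engineer would, in place of code of your own. Each camera call takes 0.05 s, during which the arm holds its last target. There are 200 camera calls.

TASK

Assemble the six-well rotor on the loading stand: put the rotor with the six wide wells over the stand's pin first, then the spacer ring on the rotor around its hub, then the lid on the ring, and last the locking knob over the pin on top of the lid. Set each part down gently so that it lies flat (do not drop it), and let go of it; leave the other rotor (many small wells), the amber bottle and the white jar where they are.

Things in the scene. Friction and masses are not known exactly. Their poses are not given: they have to be found in the camera images.
- stand: Loading stand, fixed: dark steel disc 120 mm in diameter and 15 mm thick with one upright steel pin in its centre. The pin is 10 mm in diameter, its top is 95 mm above the table, the uppermost 10 mm taper to 4 mm. Origin: on the pin's axis at the underside of the disc (table height); z up.
- rotor_six: Aluminium rotor with SIX wide wells (dark discs 13 mm across), loose, upright. Body 90 mm in diameter and 24 mm high; a hub 26 mm in diameter rises in its centre from 24 to 50 mm: grip it there. A 17 mm bore runs right through on the axis, for the pin. About 0.4 kg. Origin: centre of the underside; z up. Seated on the stand, its origin is 15 mm above the table.
- rotor_many: The other aluminium rotor, with 24 small wells (dark dots 7 mm across), to be left alone. Body 104 mm in diameter and 18 mm high, hub 26 mm in diameter from 18 to 44 mm. Origin: centre of the underside; z up.
- ring: Spacer ring, plain grey plastic, loose, lying flat: 48 mm outer and 36 mm inner diameter, 14 mm high, 0.03 kg. Grip it across its outside. Origin: on the axis at the underside; z up. In place on the rotor, its origin is 39 mm above the table.
- lid: Rotor lid, grey plastic, loose, lying plate down: plate 96 mm in diameter and 5 mm thick, with an upright collar of 50 mm outer diameter from 5 to 30 mm above its underside: grip the collar across its outside. A 36 mm opening runs right through on the axis, and fits over the rotor's hub. About 0.12 kg. Origin: on the axis at the underside; z up. In place on the ring, its origin is 53 mm above the table.
- knob: Locking knob, black plastic, loose, upright: flange 54 mm in diameter and 8 mm high, above it a grip 32 mm in diameter up to 38 mm. A blind bore in the underside, 17 mm in diameter and 20 mm deep, fits over the pin. 0.08 kg. Origin: centre of the underside; z up. In place on the lid's collar, its origin is 83 mm above the table.
- bottle: Small amber bottle, upright, 32 mm in diameter and 65 mm high, a bystander to be left alone. Origin: centre of the underside; z up.
- jar: Small white jar, upright, 36 mm in diameter and 45 mm high, a bystander to be left alone. Origin: centre of the underside; z up.
There are look-alikes about, which are no part of the job. What is shaped like the lid but blue is not meant. What is shaped like the ring but purple is not meant.

How it is judged:
By the outcome, as a careful person would: the job done as asked, in the order asked, and still so for the second after the job is handed in, with the robot touching nothing.
It also fails if it takes over 104 s, if anything falls off the work surface, if the arm or the gripper's body presses on something with over 40 N, if the wrist force passes 120 N, or if a joint passes its speed limit or range.

## Working session

There is one attempt and no reset: what is moved stays moved. The work goes in short steps, Python scripts to look and compute and a tool call to move; the robot and the scene stay as the last step left them, time stands still between calls to the robot, and variables do not carry over. Pictures are saved under pics/ and viewed, at most 14 in all, crops included, and the job is handed in when it is done.

Besides the shell and the picture viewer there is one more tool, called in YAML: its name, and indented under it one key for each argument. drive_tool: Moves the arm, as the interface text tells. Its arguments: {"type":"object","properties":{"linear":{"type":"array"},"rotation":{"type":"array"},"claw":{"type":"array"},"squeeze":{"type":"number"}},"required":["linear","rotation","claw"]}

```bash
mkdir -p pics; ls; cat > h.py <<'E'
import numpy as np,cv2
from rig import manip
def shot(n,f=None):
    p=manip.read_camera(n)
    if f: cv2.imwrite('pics/'+f,p['color'])
    return p
def foc(p): return p['color'].shape[0]/2/np.tan(np.radians(p['fovy'])/2)
def cloud(p):
    d=p['depth'];f=foc(p);v,u=np.mgrid[:d.shape[0],:d.shape[1]]
    c=np.stack([(u-p['cx'])/f*d,-(v-p['cy'])/f*d,-d,np.ones_like(d)],-1)
    w=c@np.array(p['world_from_camera']).T
    w=w[...,:3].copy();w[d<=0]=np.nan
    return w
E
python3 - <<'E'
from h import *
s=manip.sense();print({k:np.round(v,3) for k,v in s.items()})
for n in ['scene','side']:
    p=shot(n,n+'1.png');print(n,[k for k in p],p['fovy'],p['cx'],p['cy'],np.round(p['world_from_camera'],3).tolist(),{k:p[k] for k in p if k not in('color','depth','world_from_camera')})
    w=cloud(p)
    for t in ['stand','rotor_six','rotor_many','ring','lid','knob','bottle','jar']:
        for r in manip.search_frame(p,t)[:3]:
            b=np.array(r['box'])*[560,420,560,420];c=w[int(b[1]):int(b[3])+1,int(b[0]):int(b[2])+1].reshape(-1,3)
            print(t,round(r['conf'],2),b.round(),np.nanmedian(c,0).round(3))
E
```

```text
pics
{'time': np.float64(0.0), 'joint_positions': array([-1.554,  0.313,  1.498,  0.   ,  1.331, -0.223]), 'dq': array([ 0.001, -0.   , -0.001,  0.   , -0.002,  0.001]), 'effort': array([-1.0000e-03, -4.1226e+01, -2.5974e+01, -0.0000e+00,  4.0000e-03,
       -0.0000e+00]), 'ee_pos': array([ 0.125, -0.51 ,  0.253]), 'orientation': array([-0.001,  0.993,  0.12 ,  0.   ]), 'wrist_force': array([-0.353,  0.23 ,  1.319]), 'torque': array([-0.024, -0.051,  0.017]), 'finger_force': np.float64(0.0), 'finger_gap': np.float64(0.085)}
scene ['color', 'depth', 'fovy', 'cx', 'cy', 'world_from_camera', 'shot'] 51.69442884514747 278.6144129291256 212.81924608783802 [[-0.139, -0.558, 0.818, 1.415], [0.99, -0.071, 0.12, 0.176], [-0.009, 0.827, 0.563, 0.635], [0.0, 0.0, 0.0, 1.0]] {'fovy': 51.69442884514747, 'cx': 278.6144129291256, 'cy': 212.81924608783802, 'shot': 1}
stand 0.62 [123. 194. 169. 239.] [ 0.578 -0.288  0.013]
rotor_six 0.88 [257. 185. 291. 213.] [0.462 0.024 0.02 ]
rotor_many 0.95 [219. 224. 265. 261.] [ 0.649 -0.022  0.017]
ring 0.74 [221. 228. 264. 257.] [ 0.649 -0.021  0.019]
ring 0.
[... 539 characters left out ...]
0.781, 0.721], [-0.008, 0.791, 0.612, 0.593], [0.0, 0.0, 0.0, 1.0]] {'fovy': 56.348016262012415, 'cx': 282.40574600911833, 'cy': 209.17182608736684, 'shot': 2}
stand 0.76 [232. 132. 274. 170.] [ 0.581 -0.306  0.002]
rotor_six 0.89 [302. 204. 343. 231.] [0.455 0.036 0.023]
rotor_many 0.63 [220. 199. 263. 231.] [ 0.637 -0.011  0.017]
ring 0.73 [392. 328. 423. 358.] [0.386 0.372 0.001]
ring 0.54 [367. 283. 392. 307.] [0.395 0.264 0.003]
lid 0.8 [270. 303. 322. 350.] [0.567 0.314 0.004]
lid 0.6 [174. 351. 237. 406.] [0.725 0.383 0.004]
knob 0.58 [314. 141. 329. 156.] [ 0.378 -0.28   0.008]
bottle 0.65 [299. 232. 320. 264.] [0.507 0.141 0.008]
jar 0.65 [264. 163. 282. 191.] [ 0.54  -0.144  0.002]
```

```bash
python3 - <<'E'
import cv2
a=cv2.imread('pics/scene1.png')[150:320,100:460];b=cv2.imread('pics/side1.png')[110:420,150:450]
cv2.imwrite('pics/scene1c.png',cv2.resize(a,None,fx=2.2,fy=2.2,interpolation=2));cv2.imwrite('pics/side1c.png',cv2.resize(b,None,fx=1.9,fy=1.9,interpolation=2))
E
```

```text
(no output)
```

View pics/scene1c.png

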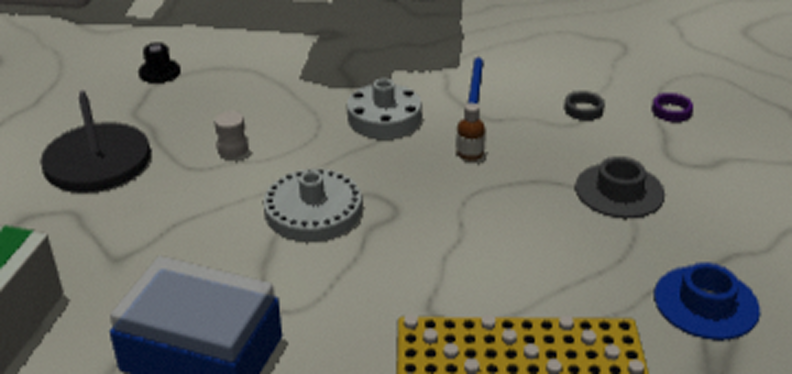

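View pics/side1c.png

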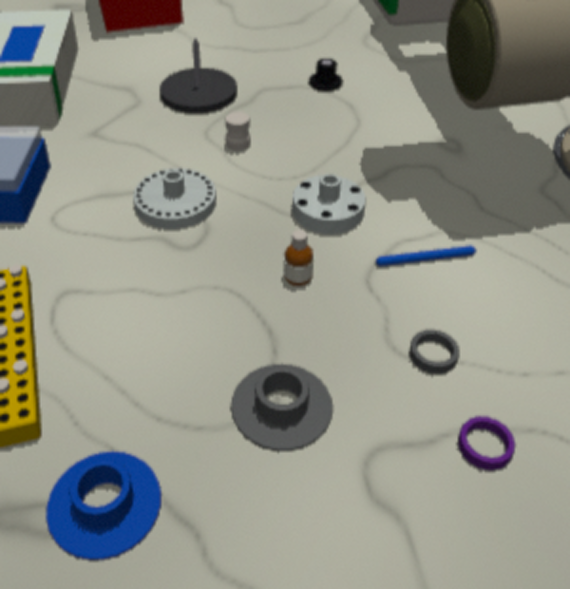

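The pictures show the stand at (147,217), the six-well rotor at (273,199), the grey ring at (365,198), the grey lid at (381,236) and the knob at (174,177) in the scene picture. The blue lid and purple ring are the look-alikes. I'll refine the positions by fitting the known shapes to the depth data.

```bash
cat >> h.py <<'E'
from scipy.optimize import least_squares
# revolved boxes r0,r1,z0,z1 (m)
M={k:np.array(v)/1000 for k,v in dict(stand=[[0,60,0,15],[0,5,15,90]],rotor_six=[[8.5,45,0,24],[8.5,13,24,50]],rotor_many=[[8.5,52,0,18],[8.5,13,18,44]],
 ring=[[18,24,0,14]],lid=[[18,48,0,5],[18,25,5,30]],knob=[[0,27,0,8],[0,16,8,38]]).items()}
def sdf(m,r,z):
    o=[]
    for a,b,c,d in M[m]:
        q=np.stack([abs(r-(a+b)/2)-(b-a)/2,abs(z-(c+d)/2)-(d-c)/2])
        o.append(np.hypot(*np.maximum(q,0))+np.minimum(q.max(0),0))
    return np.min(o,0)
def fit(m,w,xy,z0=0.,R=None,zmin=.003):
    R=R or M[m][:,1].max()+.015
    x=np.array([*xy,z0])
    P=w.reshape(-1,3);P=P[np.isfinite(P).all(1)]
    for _ in range(3):
        Q=P[(np.hypot(*(P[:,:2]-x[:2]).T)<R)&(P[:,2]>z0+zmin)&(P[:,2]<z0+.11)]
        if len(Q)<10:return None
        s=least_squares(lambda t:sdf(m,np.hypot(Q[:,0]-t[0],Q[:,1]-t[1]),Q[:,2]-t[2]),x,loss='soft_l1',f_scale=.001)
        x=s.x
    return x.round(4),len(Q),round(float(np.median(abs(s.fun)))*1000,2)
G=dict(stand=(.58,-.297),rotor_six=(.458,.03),ring=(.4,.264),lid=(.57,.305),knob=(.38,-.281),rotor_many=(.643,-.016))
E
python3 - <<'E'
from h import *
for n in ['scene','side','wrist']:
    p=shot(n,n+'2.png' if n=='wrist' else None);w=cloud(p)
    if n=='wrist': 
        T=np.array(p['world_from_camera']);print(p['fovy'],T.round(3).tolist())
    for m in G: print(n,m,fit(m,w,G[m]))
E
```

```text
scene stand (array([ 0.5793, -0.2909,  0.001 ]), 1291, 0.81)
scene rotor_six (array([0.4492, 0.0227, 0.0011]), 723, 0.9)
scene ring (array([0.4002, 0.2642, 0.0015]), 176, 0.88)
scene lid (array([0.5679, 0.2998, 0.0011]), 870, 1.04)
scene knob (array([ 0.3774, -0.2882,  0.0012]), 257, 1.01)
scene rotor_many (array([ 0.6363, -0.0258,  0.001 ]), 1192, 0.74)
side stand (array([ 0.5783, -0.2886, -0.001 ]), 825, 0.79)
side rotor_six (array([ 0.4484,  0.0253, -0.0006]), 957, 0.64)
side ring (array([ 3.991e-01,  2.662e-01, -2.000e-04]), 316, 0.56)
side lid (array([ 5.607e-01,  3.008e-01, -4.000e-04]), 1713, 0.56)
side knob (array([ 0.3761, -0.2858, -0.0008]), 207, 1.02)
side rotor_many (array([ 0.6354, -0.0236, -0.0008]), 1093, 0.64)
64.36729264857763 [[0.237, 0.936, 0.261, 0.19], [-0.971, 0.229, 0.063, -0.495], [-0.001, -0.269, 0.963, 0.374], [0.0, 0.0, 0.0, 1.0]]
wrist stand None
wrist rotor_six None
wrist ring None
wrist lid None
wrist knob None
wrist rotor_many None
```

drive_tool:
  linear:
    - [0.442,-0.441,0.07]
    - [0.442,-0.441,0.07]
    - [0.442,-0.441,0.07]
    - [0.442,-0.441,0.07]
    - [0.442,-0.441,0.07]
    - [0.442,-0.441,0.07]
    - [0.442,-0.441,0.07]
    - [0.442,-0.441,0.07]
    - [0.442,-0.441,0.07]
    - [0.442,-0.441,0.07]
    - [0.442,-0.441,0.07]
    - [0.442,-0.441,0.07]
  rotation:
    - [0,0,13.8]
    - [0,0,13.8]
    - [0,0,13.8]
    - [0,0,13.8]
    - [0,0,13.8]
    - [0,0,13.8]
    - [0,0,13.8]
    - [0,0,13.8]
    - [0,0,13.8]
    - [0,0,13.8]
    - [0,0,13.8]
    - [0,0,13.8]
  claw: [0.06,0.06,0.06,0.06,0.06,0.06,0.06,0.06,0.06,0.06,0.06,0.06]
  squeeze: 60

```text
time: 2.05
ee_pos: [0.3837, -0.0835, 0.1977]
orientation: [0.0, 1.0, -0.001, 0.0]
wrist_force: [1.4, -0.3, 0.2]
finger_gap: 0.0602
finger_force: 0.0
```

drive_tool:
  linear:
    - [0.06,-0.1,0.015]
    - [0.06,-0.1,0.015]
    - [0.06,-0.1,0.015]
    - [0.06,-0.1,0.015]
    - [0.06,-0.1,0.015]
    - [0.06,-0.1,0.015]
  rotation:
    - [0,0,0]
    - [0,0,0]
    - [0,0,0]
    - [0,0,0]
    - [0,0,0]
    - [0,0,0]
  claw: [0.06,0.06,0.06,0.06,0.06,0.06]

```text
time: 2.55
ee_pos: [0.4429, 0.014, 0.1826]
orientation: [0.0, 1.0, -0.0, -0.0]
wrist_force: [-0.9, -0.7, -0.0]
finger_gap: 0.0598
finger_force: 0.0
```

```bash
python3 - <<'E'
from h import *
s=manip.sense();print(s['ee_pos'],s['joint_positions'],manip.finger_overhang)
p=shot('wrist','w3.png');w=cloud(p)
for m in G: print(m,fit(m,w,G[m]))
E
```

```text
[0.44290413 0.01404286 0.1826073 ] [-2.33739711e-01  2.08613934e-01  1.83213315e+00 -2.63480425e-04
  1.10100292e+00  1.33808875e+00] 0.022
stand None
rotor_six (array([ 4.486e-01,  2.470e-02, -2.000e-04]), 8281, 0.44)
ring (array([ 3.993e-01,  2.661e-01, -1.000e-04]), 1026, 0.38)
lid None
knob None
rotor_many (array([ 6.361e-01, -2.410e-02, -2.000e-04]), 1204, 0.33)
```

View pics/w3.png

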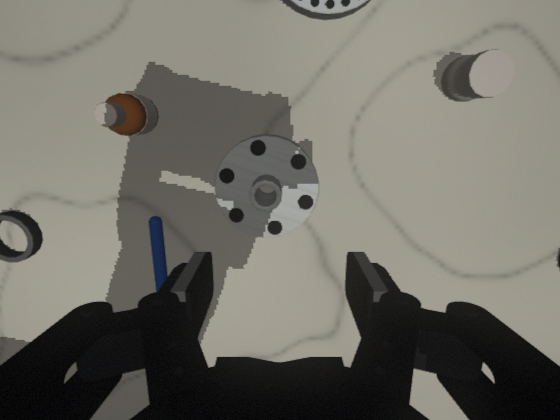

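The wrist view shows the six-well rotor at (267,185), and its fit agrees with the other cameras to about 1 mm. I'll descend and grip the hub.

drive_tool:
  linear:
    - [0.006,-0.011,0.04]
    - [0.006,-0.011,0.08]
    - [0.006,-0.011,0.11]
    - [0.006,-0.011,0.125]
    - [0.006,-0.011,0.132]
    - [0.006,-0.011,0.132]
    - [0.006,-0.011,0.132]
    - [0.006,-0.011,0.132]
    - [0.006,-0.011,0.132]
    - [0.006,-0.011,0.132]
    - [0.006,-0.011,0.132]
    - [0.006,-0.011,0.132]
  rotation:
    - [0,0,0]
    - [0,0,0]
    - [0,0,0]
    - [0,0,0]
    - [0,0,0]
    - [0,0,0]
    - [0,0,0]
    - [0,0,0]
    - [0,0,0]
    - [0,0,0]
    - [0,0,0]
    - [0,0,0]
  claw: [0.06,0.06,0.06,0.06,0.06,0.06,0.06,0.02,0.02,0.02,0.02,0.02]
  squeeze: 60

```text
time: 3.6
ee_pos: [0.4497, 0.0251, 0.0519]
orientation: [0.0, 1.0, -0.0, 0.001]
wrist_force: [-2.7, -2.0, 11.3]
finger_gap: 0.0239
finger_force: 58.3
```

drive_tool:
  linear:
    - [0,0,-0.01]
    - [0,0,-0.03]
    - [0,0,-0.06]
    - [0,0,-0.1]
    - [0,0,-0.13]
    - [0.01,0.02,-0.14]
    - [0.02,0.05,-0.14]
    - [0.035,0.085,-0.14]
    - [0.05,0.12,-0.14]
    - [0.065,0.155,-0.14]
    - [0.08,0.19,-0.14]
    - [0.09,0.22,-0.14]
  rotation:
    - [0,0,0]
    - [0,0,0]
    - [0,0,0]
    - [0,0,0]
    - [0,0,0]
    - [0,0,0]
    - [0,0,0]
    - [0,0,0]
    - [0,0,0]
    - [0,0,0]
    - [0,0,0]
    - [0,0,0]
  claw: [0.02,0.02,0.02,0.02,0.02,0.02,0.02,0.02,0.02,0.02,0.02,0.02]

```text
time: 4.6
ee_pos: [0.5393, -0.1969, 0.1904]
orientation: [-0.0, 1.0, -0.001, -0.0]
wrist_force: [-0.1, 0.2, -4.0]
finger_gap: 0.0241
finger_force: 59.6
```

```bash
python3 - <<'E'
from h import *
s=manip.sense();print(s['ee_pos'],s['wrist_force'],s['finger_gap'],s['finger_force'])
p=shot('wrist','w4.png');w=cloud(p)
e=s['ee_pos'];print('stand',fit('stand',w,(.5785,-.29)))
for n in ['wrist','side']:
    p=shot(n);print(n,'held rotor rel tcp',fit('rotor_six',cloud(p),e[:2],z0=e[2]-.05,zmin=-.03,R=.06))
E
```

```text
[ 0.5393103  -0.19691856  0.19037297] [-0.07713759  0.15540271 -3.98380658] 0.02412828130178386 59.64490067213774
stand (array([ 5.784e-01, -2.895e-01, -3.000e-04]), 14397, 0.46)
wrist held rotor rel tcp (array([ 0.555 , -0.2021,  0.1969]), 56453, 17.33)
side held rotor rel tcp (array([ 0.5388, -0.1852,  0.1403]), 958, 4.02)
```

View pics/w4.png

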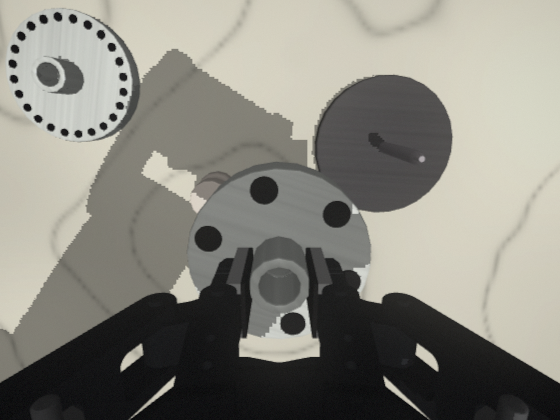

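```bash
sed -i 's/R=None,zmin=.003)/R=None,zmin=.003,zmax=.11)/; s/<z0+.11)/<z0+zmax)/' h.py; python3 - <<'E'
from h import *
s=manip.sense();e=s['ee_pos']
p=shot('wrist');w=cloud(p);print(e)
print(fit('rotor_six',w,e[:2],z0=e[2]-.051,zmin=-.005,zmax=.028,R=.055))
T=np.array(p['world_from_camera']);print(fit('stand',w,(.5784,-.2895),zmax=.02),fit('stand',w,(.5784,-.2895),zmin=.02,R=.02))
E
```

```text
[ 0.53868626 -0.19626528  0.1898536 ]
(array([ 0.5376, -0.1966,  0.1377]), 16200, 0.4)
(array([ 5.781e-01, -2.894e-01, -3.000e-04]), 14018, 0.48) (array([ 0.5786, -0.2896,  0.004 ]), 570, 0.24)
```

drive_tool:
  linear:
    - [0.013,0.03,0]
    - [0.027,0.062,0]
    - [0.036,0.083,0.0]
    - [0.041,0.093,0.01]
    - [0.041,0.093,0.025]
    - [0.041,0.093,0.03]
    - [0.041,0.093,0.03]
    - [0.041,0.093,0.03]
  rotation:
    - [0,0,0]
    - [0,0,0]
    - [0,0,0]
    - [0,0,0]
    - [0,0,0]
    - [0,0,0]
    - [0,0,0]
    - [0,0,0]
  claw: [0.02,0.02,0.02,0.02,0.02,0.02,0.02,0.02]

```text
time: 5.47
ee_pos: [0.5799, -0.2866, 0.1611]
orientation: [-0.0, 1.0, 0.0, -0.0]
wrist_force: [-0.0, -0.1, -3.6]
finger_gap: 0.0241
finger_force: 60.2
```

```bash
python3 - <<'E'
from h import *
s=manip.sense();e=s['ee_pos']
p=shot('wrist');w=cloud(p);print(e)
print(fit('rotor_six',w,e[:2],z0=e[2]-.051,zmin=-.005,zmax=.028,R=.055))
print(fit('stand',w,(.5784,-.2895),zmax=.02))
E
```

```text
[ 0.579853   -0.28661437  0.16110388]
(array([ 0.5788, -0.2869,  0.1089]), 16239, 0.39)
(array([ 5.779e-01, -2.893e-01, -2.000e-04]), 4691, 0.45)
```

drive_tool:
  linear:
    - [-0.0005,0.002,0.002]
    - [-0.0005,0.002,0.012]
    - [-0.0005,0.002,0.025]
    - [-0.0005,0.002,0.04]
    - [-0.0005,0.002,0.055]
    - [-0.0005,0.002,0.068]
    - [-0.0005,0.002,0.078]
    - [-0.0005,0.002,0.084]
    - [-0.0005,0.002,0.088]
    - [-0.0005,0.002,0.09]
    - [-0.0005,0.002,0.091]
    - [-0.0005,0.002,0.092]
  rotation:
    - [0,0,0]
    - [0,0,0]
    - [0,0,0]
    - [0,0,0]
    - [0,0,0]
    - [0,0,0]
    - [0,0,0]
    - [0,0,0]
    - [0,0,0]
    - [0,0,0]
    - [0,0,0]
    - [0,0,0]
  claw: [0.02,0.02,0.02,0.02,0.02,0.02,0.02,0.02,0.02,0.02,0.02,0.02]

```text
time: 6.52
ee_pos: [0.5796, -0.2899, 0.0692]
orientation: [0.0, 1.0, -0.001, 0.0]
wrist_force: [-0.5, 0.3, -3.5]
finger_gap: 0.0242
finger_force: 60.2
```

drive_tool:
  linear:
    - [0,0,0.0005]
    - [0,0,0.001]
    - [0,0,0.0015]
    - [0,0,0.002]
    - [0,0,0.002]
    - [0,0,0.002]
  rotation:
    - [0,0,0]
    - [0,0,0]
    - [0,0,0]
    - [0,0,0]
    - [0,0,0]
    - [0,0,0]
  claw: [0.02,0.02,0.02,0.02,0.02,0.02]

```text
time: 7.02
ee_pos: [0.5794, -0.2897, 0.067]
orientation: [0.0, 1.0, -0.0, 0.0]
wrist_force: [-1.9, 1.0, 0.2]
finger_gap: 0.024
finger_force: 60.5
```

drive_tool:
  linear:
    - [0,0,0.0005]
    - [0,0,0.0005]
    - [0,0,0.0005]
    - [0,0,0.0005]
    - [0,0,0]
    - [0,0,-0.02]
    - [0,0,-0.05]
    - [0,0,-0.09]
    - [0,0,-0.13]
    - [0,0,-0.15]
  rotation:
    - [0,0,0]
    - [0,0,0]
    - [0,0,0]
    - [0,0,0]
    - [0,0,0]
    - [0,0,0]
    - [0,0,0]
    - [0,0,0]
    - [0,0,0]
    - [0,0,0]
  claw: [0.03,0.04,0.06,0.06,0.06,0.06,0.06,0.06,0.06,0.06]

```text
time: 7.85
ee_pos: [0.5801, -0.2903, 0.2222]
orientation: [0.002, 1.0, -0.001, 0.003]
wrist_force: [0.1, -0.4, 0.4]
finger_gap: 0.06
finger_force: 0.0
```

```bash
python3 - <<'E'
from h import *
print(manip.sense()['ee_pos'])
for n in ['wrist','side']:
    p=shot(n,n+'5.png');w=cloud(p)
    print(fit('rotor_six',w,(.5785,-.2895),z0=.015,zmin=.003,zmax=.052))
E
```

```text
[ 0.58011617 -0.29032577  0.22219288]
(array([ 0.578 , -0.2899,  0.0148]), 6884, 0.46)
(array([ 0.5778, -0.2895,  0.0141]), 559, 0.77)
```

drive_tool:
  linear:
    - [-0.18,-0.55,0.0]
    - [-0.18,-0.55,0.0]
    - [-0.18,-0.55,0.0]
    - [-0.18,-0.55,0.0]
    - [-0.18,-0.55,0.0]
    - [-0.18,-0.55,0.0]
    - [-0.18,-0.55,0.0]
    - [-0.18,-0.55,0.04]
    - [-0.18,-0.55,0.04]
    - [-0.18,-0.55,0.04]
    - [-0.18,-0.55,0.04]
    - [-0.18,-0.55,0.04]
  rotation:
    - [0,0,0]
    - [0,0,0]
    - [0,0,0]
    - [0,0,0]
    - [0,0,0]
    - [0,0,0]
    - [0,0,0]
    - [0,0,0]
    - [0,0,0]
    - [0,0,0]
    - [0,0,0]
    - [0,0,0]
  claw: [0.075,0.075,0.075,0.075,0.075,0.075,0.075,0.075,0.075,0.075,0.075,0.075]

```text
time: 8.95
ee_pos: [0.4234, 0.1853, 0.1868]
orientation: [0.0, 1.0, -0.001, -0.001]
wrist_force: [0.6, -0.3, 0.2]
finger_gap: 0.0752
finger_force: 0.0
```

```bash
python3 - <<'E'
from h import *
s=manip.sense();print(s['ee_pos'],s['joint_positions'].round(2) if hasattr(s['joint_positions'],'round') else s['joint_positions'])
p=shot('wrist','w6.png');w=cloud(p)
print(fit('ring',w,(.3995,.266)),fit('lid',w,(.564,.3)))
E
```

```text
[0.42339874 0.18533826 0.18678031] [0.16 0.24 1.77 0.   1.12 1.73]
(array([ 3.991e-01,  2.658e-01, -2.000e-04]), 1176, 0.33) (array([ 5.610e-01,  3.004e-01, -3.000e-04]), 7357, 0.43)
```

View pics/w6.png

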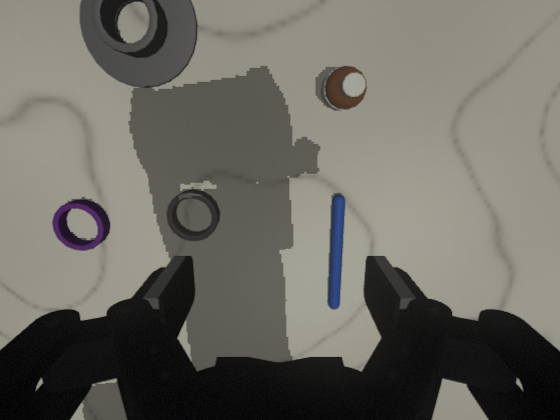

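The grey ring is at (192,214), well clear of the pen and the purple ring. I'll grip it.

drive_tool:
  linear:
    - [-0.012,-0.04,0.0]
    - [-0.024,-0.08,0.01]
    - [-0.024,-0.08,0.05]
    - [-0.024,-0.08,0.09]
    - [-0.024,-0.08,0.125]
    - [-0.024,-0.08,0.145]
    - [-0.024,-0.08,0.156]
    - [-0.024,-0.08,0.16]
    - [-0.024,-0.08,0.16]
    - [-0.024,-0.08,0.16]
  rotation:
    - [0,0,0]
    - [0,0,0]
    - [0,0,0]
    - [0,0,0]
    - [0,0,0]
    - [0,0,0]
    - [0,0,0]
    - [0,0,0]
    - [0,0,0]
    - [0,0,0]
  claw: [0.075,0.075,0.075,0.075,0.075,0.075,0.075,0.075,0.075,0.075]

```text
time: 9.83
ee_pos: [0.4011, 0.2637, 0.0281]
orientation: [-0.0, 1.0, -0.001, 0.0]
wrist_force: [0.1, 0.5, 0.9]
finger_gap: 0.0749
finger_force: 0.0
```

drive_tool:
  linear:
    - [-0.0015,-0.002,0.002]
    - [-0.0015,-0.002,0.002]
    - [-0.0015,-0.002,0.002]
    - [-0.0015,-0.002,0.002]
    - [-0.0015,-0.002,0.002]
    - [-0.0015,-0.002,0.002]
    - [-0.0015,-0.002,0.002]
  rotation:
    - [0,0,0]
    - [0,0,0]
    - [0,0,0]
    - [0,0,0]
    - [0,0,0]
    - [0,0,0]
    - [0,0,0]
  claw: [0.075,0.06,0.05,0.04,0.04,0.04,0.04]
  squeeze: 30

```text
time: 10.42
ee_pos: [0.3997, 0.2659, 0.0266]
orientation: [-0.0, 1.0, -0.001, 0.0]
wrist_force: [-1.5, -0.5, 6.9]
finger_gap: 0.0459
finger_force: 30.0
```

drive_tool:
  linear:
    - [0,0,-0.01]
    - [0,0,-0.03]
    - [0,0,-0.065]
    - [0,0,-0.1]
    - [0,0.01,-0.135]
    - [0.01,0.035,-0.16]
    - [0.02,0.07,-0.17]
    - [0.035,0.105,-0.17]
    - [0.045,0.145,-0.17]
    - [0.06,0.185,-0.17]
    - [0.07,0.225,-0.17]
    - [0.085,0.265,-0.17]
  rotation:
    - [0,0,0]
    - [0,0,0]
    - [0,0,0]
    - [0,0,0]
    - [0,0,0]
    - [0,0,0]
    - [0,0,0]
    - [0,0,0]
    - [0,0,0]
    - [0,0,0]
    - [0,0,0]
    - [0,0,0]
  claw: [0.04,0.04,0.04,0.04,0.04,0.04,0.04,0.04,0.04,0.04,0.04,0.04]

```text
time: 11.42
ee_pos: [0.4834, 0.0002, 0.1968]
orientation: [0.0, 1.0, -0.001, 0.0]
wrist_force: [0.6, 0.2, -0.2]
finger_gap: 0.0462
finger_force: 31.3
```

drive_tool:
  linear:
    - [0.012,0.038,0]
    - [0.024,0.076,0]
    - [0.036,0.114,0]
    - [0.048,0.152,0]
    - [0.06,0.19,0]
    - [0.07,0.225,0]
    - [0.08,0.255,0]
    - [0.087,0.275,0]
    - [0.092,0.288,0]
    - [0.092,0.288,0]
    - [0.092,0.288,0]
  rotation:
    - [0,0,0]
    - [0,0,0]
    - [0,0,0]
    - [0,0,0]
    - [0,0,0]
    - [0,0,0]
    - [0,0,0]
    - [0,0,0]
    - [0,0,0]
    - [0,0,0]
    - [0,0,0]
  claw: [0.04,0.04,0.04,0.04,0.04,0.04,0.04,0.04,0.04,0.04,0.04]

```text
time: 12.33
ee_pos: [0.575, -0.2858, 0.1961]
orientation: [-0.0, 1.0, -0.001, -0.0]
wrist_force: [0.7, -0.6, -1.4]
finger_gap: 0.0455
finger_force: 31.3
```

```bash
python3 - <<'E'
from h import *
s=manip.sense();e=s['ee_pos'];print(e,s['finger_gap'],s['finger_force'])
p=shot('wrist','w7.png');w=cloud(p)
print(fit('ring',w,e[:2],z0=e[2]-.027,zmin=-.005,zmax=.017,R=.026))
print(fit('rotor_six',w,(.578,-.2899),z0=.015,zmin=.003,zmax=.052))
E
```

```text
[ 0.57504869 -0.28584005  0.19609193] 0.0455366219442243 31.259060008451343
(array([ 0.5748, -0.2862,  0.169 ]), 5515, 0.34)
(array([ 0.5779, -0.2898,  0.0148]), 7074, 0.45)
```

View pics/w7.png

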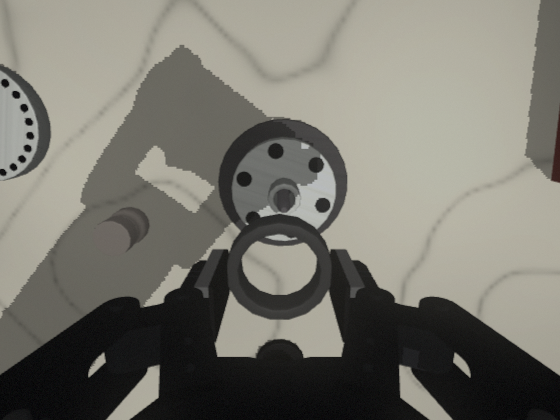

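drive_tool:
  linear:
    - [0.003,0.0035,0]
    - [0.003,0.0035,0.015]
    - [0.003,0.0035,0.035]
    - [0.003,0.0035,0.055]
    - [0.003,0.0035,0.075]
    - [0.003,0.0035,0.093]
    - [0.003,0.0035,0.107]
    - [0.003,0.0035,0.117]
    - [0.003,0.0035,0.123]
    - [0.003,0.0035,0.126]
    - [0.003,0.0035,0.127]
    - [0.003,0.0035,0.1275]
  rotation:
    - [0,0,0]
    - [0,0,0]
    - [0,0,0]
    - [0,0,0]
    - [0,0,0]
    - [0,0,0]
    - [0,0,0]
    - [0,0,0]
    - [0,0,0]
    - [0,0,0]
    - [0,0,0]
    - [0,0,0]
  claw: [0.04,0.04,0.04,0.04,0.04,0.04,0.04,0.04,0.04,0.04,0.04,0.04]

```text
time: 13.38
ee_pos: [0.5786, -0.2895, 0.069]
orientation: [0.0, 1.0, -0.0, 0.0]
wrist_force: [-0.1, 0.1, -0.6]
finger_gap: 0.0458
finger_force: 31.3
```

drive_tool:
  linear:
    - [0,0,0.001]
    - [0,0,0.0015]
    - [0,0,0.002]
    - [0,0,0.0025]
    - [0,0,0.0028]
    - [0,0,0.003]
    - [0,0,0.003]
  rotation:
    - [0,0,0]
    - [0,0,0]
    - [0,0,0]
    - [0,0,0]
    - [0,0,0]
    - [0,0,0]
    - [0,0,0]
  claw: [0.04,0.04,0.04,0.04,0.04,0.04,0.04]

```text
time: 13.97
ee_pos: [0.5783, -0.2894, 0.0657]
orientation: [0.0, 1.0, -0.001, 0.0]
wrist_force: [-2.0, 0.7, 3.5]
finger_gap: 0.0454
finger_force: 31.6
```

drive_tool:
  linear:
    - [0,0,0]
    - [0,0,0]
    - [0,0,0]
    - [0,0,0]
    - [0,0,-0.002]
    - [0,0,-0.02]
    - [0,0,-0.05]
    - [0,0,-0.09]
    - [0,0,-0.13]
    - [0,0,-0.16]
  rotation:
    - [0,0,0]
    - [0,0,0]
    - [0,0,0]
    - [0,0,0]
    - [0,0,0]
    - [0,0,0]
    - [0,0,0]
    - [0,0,0]
    - [0,0,0]
    - [0,0,0]
  claw: [0.048,0.052,0.06,0.07,0.075,0.075,0.075,0.075,0.075,0.075]

```text
time: 14.8
ee_pos: [0.5786, -0.2895, 0.2292]
orientation: [0.001, 1.0, -0.0, 0.001]
wrist_force: [0.2, 0.0, 0.5]
finger_gap: 0.0749
finger_force: 0.0
```

```bash
python3 - <<'E'
from h import *
print(manip.sense()['ee_pos'])
for n in ['wrist','side']:
    p=shot(n,n+'8.png');w=cloud(p)
    print(fit('ring',w,(.5785,-.2895),z0=.039,zmin=.002,zmax=.02,R=.03))
E
```

```text
[ 0.57856115 -0.28949556  0.22918874]
(array([ 0.5773, -0.2895,  0.0388]), 1234, 0.51)
(array([ 0.577 , -0.2907,  0.0402]), 122, 1.58)
```

View pics/wrist8.png

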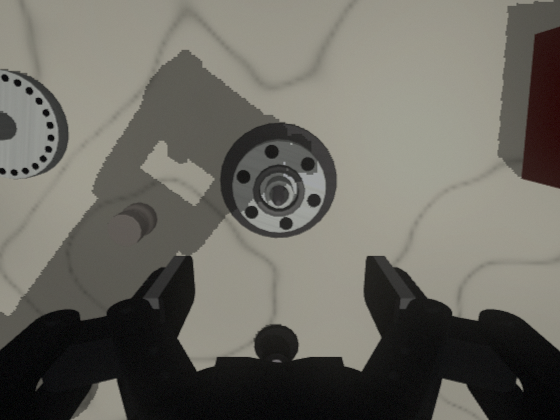

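The ring lies flat around the hub at (280,192). Next is the grey lid.

drive_tool:
  linear:
    - [-0.02,-0.58,0.03]
    - [-0.02,-0.58,0.03]
    - [-0.02,-0.58,0.03]
    - [-0.02,-0.58,0.03]
    - [-0.02,-0.58,0.03]
    - [-0.02,-0.58,0.03]
    - [-0.02,-0.58,0.03]
    - [-0.02,-0.58,0.03]
    - [-0.02,-0.58,0.03]
    - [-0.02,-0.58,0.03]
    - [-0.02,-0.58,0.03]
    - [-0.02,-0.58,0.03]
  rotation:
    - [0,0,0]
    - [0,0,0]
    - [0,0,0]
    - [0,0,0]
    - [0,0,0]
    - [0,0,0]
    - [0,0,0]
    - [0,0,0]
    - [0,0,0]
    - [0,0,0]
    - [0,0,0]
    - [0,0,0]
  claw: [0.078,0.078,0.078,0.078,0.078,0.078,0.078,0.078,0.078,0.078,0.078,0.078]

```text
time: 15.9
ee_pos: [0.561, 0.2117, 0.199]
orientation: [0.0, 1.0, -0.001, -0.0]
wrist_force: [1.3, -0.1, -0.2]
finger_gap: 0.0779
finger_force: 0.0
```

```bash
python3 - <<'E'
from h import *
s=manip.sense();print(s['ee_pos'],np.round(s['joint_positions'],2))
p=shot('wrist');w=cloud(p)
b=p['color']
print(fit('lid',w,(.561,.3004)))
E
```

```text
[0.56096902 0.21170123 0.19897713] [ 0.17  0.52  1.34 -0.    1.28  1.74]
(array([ 5.608e-01,  3.005e-01, -2.000e-04]), 6685, 0.43)
```

drive_tool:
  linear:
    - [0,-0.04,0.0]
    - [0,-0.08,0.0]
    - [0,-0.089,0.04]
    - [0,-0.089,0.08]
    - [0,-0.089,0.115]
    - [0,-0.089,0.14]
    - [0,-0.089,0.155]
    - [0,-0.089,0.163]
    - [0,-0.089,0.166]
    - [0,-0.089,0.167]
    - [0,-0.089,0.167]
  rotation:
    - [0,0,0]
    - [0,0,0]
    - [0,0,0]
    - [0,0,0]
    - [0,0,0]
    - [0,0,0]
    - [0,0,0]
    - [0,0,0]
    - [0,0,0]
    - [0,0,0]
    - [0,0,0]
  claw: [0.078,0.078,0.078,0.078,0.078,0.078,0.078,0.078,0.078,0.078,0.078]

```text
time: 16.87
ee_pos: [0.5622, 0.2988, 0.0334]
orientation: [-0.0, 1.0, -0.001, 0.001]
wrist_force: [0.6, 0.5, -0.5]
finger_gap: 0.0778
finger_force: 0.0
```

drive_tool:
  linear:
    - [-0.001,-0.002,0.0015]
    - [-0.001,-0.002,0.0015]
    - [-0.001,-0.002,0.0015]
    - [-0.001,-0.002,0.0015]
    - [-0.001,-0.002,0.0015]
    - [-0.001,-0.002,0.0015]
    - [-0.001,-0.002,0.0015]
  rotation:
    - [0,0,0]
    - [0,0,0]
    - [0,0,0]
    - [0,0,0]
    - [0,0,0]
    - [0,0,0]
    - [0,0,0]
  claw: [0.07,0.06,0.05,0.042,0.042,0.042,0.042]
  squeeze: 40

```text
time: 17.45
ee_pos: [0.5611, 0.3009, 0.0319]
orientation: [-0.0, 1.0, -0.0, 0.001]
wrist_force: [-0.4, 1.1, 5.6]
finger_gap: 0.0476
finger_force: 41.9
```

drive_tool:
  linear:
    - [0,0,-0.01]
    - [0,0,-0.03]
    - [0,0,-0.065]
    - [0,0,-0.1]
    - [0,0.01,-0.135]
    - [0,0.035,-0.165]
    - [0,0.07,-0.178]
    - [0,0.105,-0.178]
    - [0,0.145,-0.178]
    - [0,0.185,-0.178]
    - [0,0.225,-0.178]
    - [0,0.265,-0.178]
  rotation:
    - [0,0,0]
    - [0,0,0]
    - [0,0,0]
    - [0,0,0]
    - [0,0,0]
    - [0,0,0]
    - [0,0,0]
    - [0,0,0]
    - [0,0,0]
    - [0,0,0]
    - [0,0,0]
    - [0,0,0]
  claw: [0.042,0.042,0.042,0.042,0.042,0.042,0.042,0.042,0.042,0.042,0.042,0.042]

```text
time: 18.45
ee_pos: [0.5599, 0.0338, 0.2095]
orientation: [0.0, 1.0, -0.0, 0.0]
wrist_force: [0.6, -0.2, -0.7]
finger_gap: 0.0478
finger_force: 41.6
```

drive_tool:
  linear:
    - [0,0.04,0]
    - [0.004,0.08,0]
    - [0.008,0.12,0]
    - [0.012,0.16,0]
    - [0.016,0.195,0]
    - [0.016,0.23,0]
    - [0.016,0.26,0]
    - [0.016,0.285,0]
    - [0.016,0.303,0]
    - [0.016,0.315,0]
    - [0.016,0.32,0]
    - [0.016,0.32,0]
  rotation:
    - [0,0,0]
    - [0,0,0]
    - [0,0,0]
    - [0,0,0]
    - [0,0,0]
    - [0,0,0]
    - [0,0,0]
    - [0,0,0]
    - [0,0,0]
    - [0,0,0]
    - [0,0,0]
    - [0,0,0]
  claw: [0.042,0.042,0.042,0.042,0.042,0.042,0.042,0.042,0.042,0.042,0.042,0.042]

```text
time: 19.45
ee_pos: [0.5759, -0.2848, 0.209]
orientation: [-0.0, 1.0, -0.001, -0.0]
wrist_force: [0.2, 0.4, -0.9]
finger_gap: 0.0479
finger_force: 41.6
```

```bash
python3 - <<'E'
from h import *
s=manip.sense();e=s['ee_pos'];print(e,s['finger_gap'],s['finger_force'])
p=shot('wrist','w9.png');w=cloud(p)
print(fit('lid',w,e[:2],z0=e[2]-.032,zmin=-.004,zmax=.008,R=.058))
print(fit('stand',w,(.578,-.2895),zmax=.02),fit('rotor_six',w,(.578,-.2895),z0=.015,zmin=.003,zmax=.03))
E
```

```text
[ 0.57594969 -0.28476554  0.20902251] 0.04786822881103125 41.585997904044234
(array([ 0.5757, -0.2851,  0.1768]), 13790, 0.39)
(array([ 5.777e-01, -2.889e-01, -2.000e-04]), 2523, 0.47) (array([ 0.5779, -0.2897,  0.0149]), 1560, 0.45)
```

View pics/w9.png

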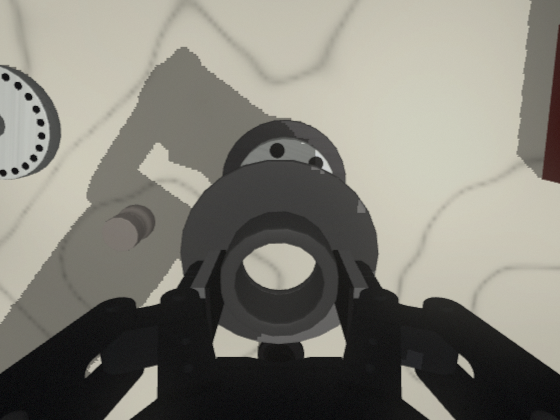

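drive_tool:
  linear:
    - [0.002,0.0045,0]
    - [0.002,0.0045,0.015]
    - [0.002,0.0045,0.035]
    - [0.002,0.0045,0.055]
    - [0.002,0.0045,0.073]
    - [0.002,0.0045,0.089]
    - [0.002,0.0045,0.101]
    - [0.002,0.0045,0.11]
    - [0.002,0.0045,0.116]
    - [0.002,0.0045,0.119]
    - [0.002,0.0045,0.1205]
    - [0.002,0.0045,0.121]
  rotation:
    - [0,0,0]
    - [0,0,0]
    - [0,0,0]
    - [0,0,0]
    - [0,0,0]
    - [0,0,0]
    - [0,0,0]
    - [0,0,0]
    - [0,0,0]
    - [0,0,0]
    - [0,0,0]
    - [0,0,0]
  claw: [0.042,0.042,0.042,0.042,0.042,0.042,0.042,0.042,0.042,0.042,0.042,0.042]

```text
time: 20.5
ee_pos: [0.5783, -0.2889, 0.0885]
orientation: [0.0, 1.0, -0.0, 0.0]
wrist_force: [0.2, -0.3, -1.3]
finger_gap: 0.048
finger_force: 41.6
```

drive_tool:
  linear:
    - [0,0.0003,0.001]
    - [0,0.0003,0.002]
    - [0,0.0003,0.0025]
    - [0,0.0003,0.003]
    - [0,0.0003,0.0032]
    - [0,0.0003,0.0034]
    - [0,0.0003,0.0034]
  rotation:
    - [0,0,0]
    - [0,0,0]
    - [0,0,0]
    - [0,0,0]
    - [0,0,0]
    - [0,0,0]
    - [0,0,0]
  claw: [0.042,0.042,0.042,0.042,0.042,0.042,0.042]

```text
time: 21.08
ee_pos: [0.5782, -0.2892, 0.0849]
orientation: [0.0, 1.0, -0.001, 0.0]
wrist_force: [-0.6, -0.1, 1.1]
finger_gap: 0.0481
finger_force: 41.8
```

Contact at the right height, so I'll release.

drive_tool:
  linear:
    - [0,0,0]
    - [0,0,0]
    - [0,0,0]
    - [0,0,0]
    - [0,0,-0.002]
    - [0,0,-0.02]
    - [0,0,-0.05]
    - [0,0,-0.09]
    - [0,0,-0.12]
    - [0,0,-0.14]
  rotation:
    - [0,0,0]
    - [0,0,0]
    - [0,0,0]
    - [0,0,0]
    - [0,0,0]
    - [0,0,0]
    - [0,0,0]
    - [0,0,0]
    - [0,0,0]
    - [0,0,0]
  claw: [0.05,0.054,0.062,0.075,0.078,0.078,0.078,0.078,0.078,0.078]

```text
time: 21.92
ee_pos: [0.5786, -0.2894, 0.2287]
orientation: [0.001, 1.0, -0.0, 0.002]
wrist_force: [0.5, -0.3, -0.0]
finger_gap: 0.0778
finger_force: 0.0
```

```bash
python3 - <<'E'
from h import *
print(manip.sense()['ee_pos'])
p=shot('wrist','w10.png');w=cloud(p)
print(fit('lid',w,(.5785,-.2895),z0=.053,zmin=-.005,zmax=.034,R=.055))
print(fit('knob',w,G['knob']))
E
```

```text
[ 0.57859766 -0.2894498   0.22871884]
(array([ 0.5775, -0.2892,  0.0528]), 8257, 0.49)
(array([ 3.763e-01, -2.862e-01, -2.000e-04]), 1291, 0.38)
```

View pics/w10.png

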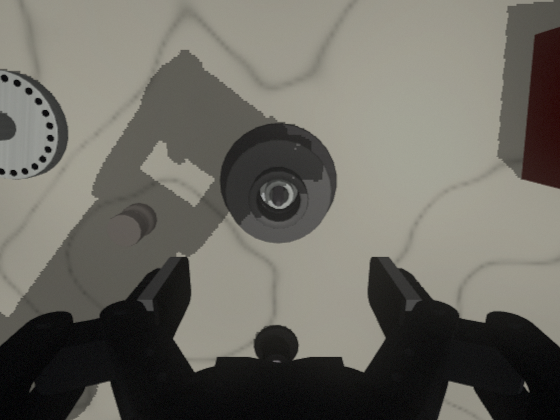

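The lid is seated at z = 0.053. The knob comes next.

drive_tool:
  linear:
    - [-0.04,0,0]
    - [-0.08,-0.003,0]
    - [-0.12,-0.003,0]
    - [-0.16,-0.003,0.0]
    - [-0.185,-0.003,0.02]
    - [-0.198,-0.003,0.04]
    - [-0.202,-0.003,0.06]
    - [-0.202,-0.003,0.06]
    - [-0.202,-0.003,0.06]
  rotation:
    - [0,0,0]
    - [0,0,0]
    - [0,0,0]
    - [0,0,0]
    - [0,0,0]
    - [0,0,0]
    - [0,0,0]
    - [0,0,0]
    - [0,0,0]
  claw: [0.065,0.065,0.065,0.065,0.065,0.065,0.065,0.065,0.065]

```text
time: 22.72
ee_pos: [0.3761, -0.2859, 0.1647]
orientation: [-0.0, 1.0, -0.001, -0.0]
wrist_force: [0.1, 0.1, 0.2]
finger_gap: 0.065
finger_force: 0.0
```

```bash
python3 - <<'E'
from h import *
print(manip.sense()['ee_pos'])
p=shot('wrist');w=cloud(p)
print(fit('knob',w,(.3763,-.2862)))
E
```

```text
[ 0.37610195 -0.28592648  0.16473583]
(array([ 3.764e-01, -2.864e-01, -2.000e-04]), 2978, 0.41)
```

drive_tool:
  linear:
    - [0.0005,0.0005,0.03]
    - [0.0005,0.0005,0.065]
    - [0.0005,0.0005,0.095]
    - [0.0005,0.0005,0.115]
    - [0.0005,0.0005,0.125]
    - [0.0005,0.0005,0.128]
    - [0.0005,0.0005,0.128]
    - [0.0005,0.0005,0.128]
    - [0.0005,0.0005,0.128]
    - [0.0005,0.0005,0.128]
    - [0.0005,0.0005,0.128]
    - [0.0005,0.0005,0.128]
  rotation:
    - [0,0,0]
    - [0,0,0]
    - [0,0,0]
    - [0,0,0]
    - [0,0,0]
    - [0,0,0]
    - [0,0,0]
    - [0,0,0]
    - [0,0,0]
    - [0,0,0]
    - [0,0,0]
    - [0,0,0]
  claw: [0.065,0.065,0.065,0.065,0.065,0.065,0.055,0.045,0.035,0.025,0.025,0.025]

```text
time: 23.77
ee_pos: [0.3772, -0.287, 0.0381]
orientation: [0.001, 1.0, -0.0, 0.001]
wrist_force: [0.6, 0.1, 6.1]
finger_gap: 0.0307
finger_force: 39.1
```

drive_tool:
  linear:
    - [0,0,0]
    - [0,0,-0.01]
    - [0,0,-0.03]
    - [0,0,-0.06]
    - [0,0,-0.095]
    - [0,0,-0.13]
    - [0.01,0,-0.16]
    - [0.03,0,-0.18]
    - [0.06,0,-0.185]
    - [0.09,0,-0.185]
    - [0.12,0,-0.185]
    - [0.15,0,-0.185]
  rotation:
    - [0,0,0]
    - [0,0,0]
    - [0,0,0]
    - [0,0,0]
    - [0,0,0]
    - [0,0,0]
    - [0,0,0]
    - [0,0,0]
    - [0,0,0]
    - [0,0,0]
    - [0,0,0]
    - [0,0,0]
  claw: [0.025,0.025,0.025,0.025,0.025,0.025,0.025,0.025,0.025,0.025,0.025,0.025]

```text
time: 24.77
ee_pos: [0.5278, -0.2862, 0.2231]
orientation: [0.0, 1.0, -0.001, 0.0]
wrist_force: [-0.4, 0.0, 0.3]
finger_gap: 0.031
finger_force: 39.8
```

drive_tool:
  linear:
    - [0.02,0.001,0]
    - [0.035,0.002,0]
    - [0.045,0.002,0]
    - [0.05,0.002,0]
    - [0.05,0.002,0]
  rotation:
    - [0,0,0]
    - [0,0,0]
    - [0,0,0]
    - [0,0,0]
    - [0,0,0]
  claw: [0.025,0.025,0.025,0.025,0.025]

```text
time: 25.18
ee_pos: [0.577, -0.2884, 0.2222]
orientation: [0.0, 1.0, -0.0, 0.0]
wrist_force: [-0.6, 0.4, -0.4]
finger_gap: 0.0308
finger_force: 39.8
```

```bash
python3 - <<'E'
from h import *
s=manip.sense();e=s['ee_pos'];print(e,s['finger_gap'],s['finger_force'])
p=shot('wrist','w11.png');w=cloud(p)
print(fit('knob',w,e[:2],z0=e[2]-.037,zmin=-.004,zmax=.012,R=.032))
print(fit('stand',w,(.578,-.2895),zmax=.02),fit('lid',w,(.578,-.2895),z0=.053,zmin=-.003,zmax=.034))
E
```

```text
[ 0.57697104 -0.28837914  0.22220243] 0.030781052859035395 39.75057614967227
(array([ 0.5762, -0.2887,  0.1837]), 3122, 0.34)
(array([ 5.777e-01, -2.890e-01, -2.000e-04]), 2341, 0.46) (array([ 0.5762, -0.2892,  0.0528]), 6228, 0.55)
```

View pics/w11.png

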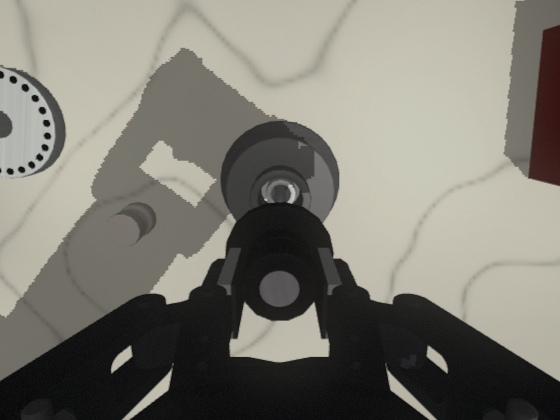

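drive_tool:
  linear:
    - [0.002,0.0008,0]
    - [0.002,0.0008,0.012]
    - [0.002,0.0008,0.028]
    - [0.002,0.0008,0.045]
    - [0.002,0.0008,0.06]
    - [0.002,0.0008,0.073]
    - [0.002,0.0008,0.083]
    - [0.002,0.0008,0.09]
    - [0.002,0.0008,0.094]
    - [0.002,0.0008,0.096]
    - [0.002,0.0008,0.097]
    - [0.002,0.0008,0.0975]
  rotation:
    - [0,0,0]
    - [0,0,0]
    - [0,0,0]
    - [0,0,0]
    - [0,0,0]
    - [0,0,0]
    - [0,0,0]
    - [0,0,0]
    - [0,0,0]
    - [0,0,0]
    - [0,0,0]
    - [0,0,0]
  claw: [0.025,0.025,0.025,0.025,0.025,0.025,0.025,0.025,0.025,0.025,0.025,0.025]

```text
time: 26.23
ee_pos: [0.5788, -0.2896, 0.1246]
orientation: [0.0, 1.0, -0.001, 0.0]
wrist_force: [0.7, 0.3, -2.1]
finger_gap: 0.0307
finger_force: 39.8
```

Bottom is at 0.0861, so about 3 mm remain.

drive_tool:
  linear:
    - [0,0,0.001]
    - [0,0,0.0018]
    - [0,0,0.0023]
    - [0,0,0.0027]
    - [0,0,0.003]
    - [0,0,0.0032]
    - [0,0,0.0032]
  rotation:
    - [0,0,0]
    - [0,0,0]
    - [0,0,0]
    - [0,0,0]
    - [0,0,0]
    - [0,0,0]
    - [0,0,0]
  claw: [0.025,0.025,0.025,0.025,0.025,0.025,0.025]

```text
time: 26.82
ee_pos: [0.5787, -0.2895, 0.1212]
orientation: [0.0, 1.0, -0.001, 0.0]
wrist_force: [-0.5, -0.5, 1.2]
finger_gap: 0.0307
finger_force: 40.0
```

drive_tool:
  linear:
    - [0,0,0]
    - [0,0,0]
    - [0,0,0]
    - [0,0,0]
    - [0,0,-0.002]
    - [0,0,-0.02]
    - [0,0,-0.05]
    - [0,0,-0.08]
    - [0,0,-0.1]
    - [0,0,-0.1]
  rotation:
    - [0,0,0]
    - [0,0,0]
    - [0,0,0]
    - [0,0,0]
    - [0,0,0]
    - [0,0,0]
    - [0,0,0]
    - [0,0,0]
    - [0,0,0]
    - [0,0,0]
  claw: [0.033,0.037,0.045,0.06,0.065,0.065,0.065,0.065,0.065,0.065]

```text
time: 27.65
ee_pos: [0.5798, -0.2902, 0.2263]
orientation: [0.003, 1.0, -0.001, 0.003]
wrist_force: [0.5, -0.6, 0.9]
finger_gap: 0.0652
finger_force: 0.0
```

```bash
python3 - <<'E'
from h import *
s=manip.sense();print(s['time'],s['ee_pos'],s['wrist_force'])
w=cloud(shot('wrist'))
print(fit('knob',w,(.578,-.2895),z0=.083,zmin=-.003,zmax=.042,R=.035),fit('lid',w,(.578,-.2895),z0=.053,zmin=-.003,zmax=.02))
a=shot('side')['color'][90:300,180:420];cv2.imwrite('pics/fin.png',cv2.resize(a,None,fx=2.5,fy=2.5,interpolation=2))
E
```

```text
27.65 [ 0.57975848 -0.290246    0.22626827] [ 0.49686294 -0.57375357  0.87031795]
(array([ 0.5778, -0.2897,  0.0828]), 3431, 0.39) (array([ 0.5777, -0.2891,  0.0528]), 5286, 0.46)
```

View pics/fin.png

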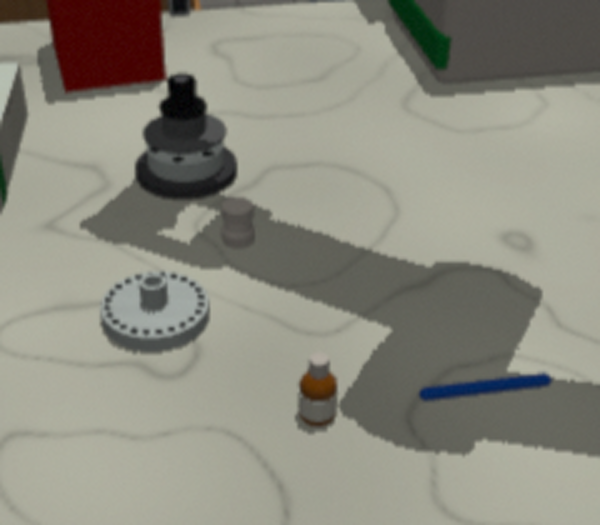

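The picture shows the full stack upright at (185,140), with the knob seated at z = 0.083 and the bystanders where they were.

```bash
python3 -c "
from rig import manip
print(manip.job_done())"
```

```text
the job is handed in; nothing more can be done
None
```

The six-well rotor, ring, lid and knob are stacked on the stand in the order asked, each measured at its seated height and let go, and the job was handed in shortly after 27.65 s; the hand-in returned no verdict.

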